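# Hang the loaded wash basket up to drip

### The arm

A 7-joint arm with a two-finger parallel gripper is mounted at the origin on the work surface. World frame = base frame: x ahead of the robot, y to its left, z up, the work surface at z = 0. Lengths are in m, angles in rad, forces in N, time in s.
With the tool pointing down it reaches from about 0.4 to 0.85 m from the base axis. Payload 10.4 kg.
Tool frame: the origin (TCP) lies between the finger pads; the fingertips stand manip.tip_extent ahead of it and the grasp point (between the pads) lies 6 mm ahead of it (manip.tip_extent is the distance from the TCP to the fingertips, in m); z points along the fingers, y is the line along which they close (so a half turn about z gives the same grasp; the last joint's range is limited). The gripper opens to 85 mm and grips with 20 to 120 N. Pads are 22 mm wide; open, the fingers measure 114 mm over their backs; the gripper's body (76 mm by 85 mm) begins 54 mm behind the grasp point. The pads swing forward as they close: fully open they stand 13 mm farther back than shut.
Start: joints at [1.307, 0.332, -0.065, 1.46, 0.022, 1.35, -0.088], TCP at [0.149, -0.607, 0.256] pointing down, gripper open.
Joint ranges: [-2.6, 2.6], [-0.5, 2.12], [-1.47, 1.34], [0.16, 2.42], [-1.27, 4.41], [0.06, 2.06], [-2.6, 2.6]. Speed limits (rad/s): [2.22, 2.22, 2.79, 2.79, 3.14, 3.14, 3.14].

### API

Orientations are given as a unit quaternion [x, y, z, w].
In Python, from workcell import get_obs, optics, workorder, manip gives the robot as it stands.
- The arm moves only by the tool jog_arm, never from a script. Its argument "increments" is a list of rows, each a list of 7 numbers: the shift along the tool's x, y, z in m, then the turn, a rotation vector about the tool's x, y, z in rad, then the opening, from -1 (shut) to 1 (fully open). A call has 1 to 5 rows; each row is the pose to reach, as a shift and turn from the pose commanded when the call began, along the tool's axes at that moment; what a row does not reach only later rows make up. A row lasts 1/12 s, in which the tool goes at most 41.7 mm and 7.16 degrees, less where a joint would pass 70% of its speed; a pose out of reach is approached as far as the arm can. A call with a gripper value outside its range is refused whole. The fingers move at their own pace and stop on an object; "grip_force" is the grip in N (left out, the last holds). Time passes only in rows, so rows that repeat a pose let the fingers close. It gives the time, the measured TCP pose, the force, the opening and the grip force at its end, in the units of the state.
- get_obs(): the state, without advancing time (a new reading comes with each control period).
- optics.camera(name): name is "scene" or "side" or "wrist"; returns a dict with "color" (384x512x3 uint8, red, green, blue), "depth" (384x512 float32, m along the optical axis (not along the pixel's ray), 0 where there is no reading), "K" (3x3 intrinsics, pixels), "k1" (the pictures are not rectified: a ray, as slopes to the right and down, at radius r is drawn at 1 + k1 r^2 times it, then the intrinsics apply), "R" (3x3) and "t" (3): a world point X has camera coordinates R X + t. Camera axes: x right, y down, z forward; pixel columns grow to the right and rows downward; lengths in m; the calibration is good to about 2 mm. A picture is of the moment at which its call begins.
- workorder.hand_in(): hands the job in; it is judged then, once.
The state is a dict: "clock": time; "joint_pos": joint angles; "joint_velocities": joint speeds; "tau": joint torques, N m; "position": TCP position; "ee_rot": TCP orientation; "ft_force": force on the tool from outside, world axes, zero at the start; "torque": the same for the moment, N m; "grip_width": opening from 0.0 (shut) to 1.0 (fully open); "grasp_force": force on a finger pad.
Only numpy, scipy, OpenCV 4.12 (cv2) and the standard library are available. Lean on these libraries where they do the work, as an engineer would, in place of code of your own. Each camera call takes 0.05 s, during which the arm holds its last target. There are 200 camera calls.

### The job

The wash basket of brass fittings stands under the low bench riser where only its end lug can be reached: bring it out, set it down upright on the bench clear of the riser and let go, then take it again and hang it by its arched handle on the hook over the drip station. Push the station's drip drawer fully home as well, so that it catches the drips. Never let the basket tip over, and leave the other things on the bench where they are.

Things in the scene. Friction and masses are not known exactly. Their poses are not given: they have to be found in the camera images.
- basket: Open sheet-steel wash basket of brass fittings, 0.6 kg, 90 (x) x 110 (y) x 55 mm high; origin under its middle, z up. Rigid arched handle of 8 mm bar in its y-z plane: legs from the end walls lean in to y = +-28 at z = 90, rise upright to z = 130, joined by a bar along y (64 mm wide over all, 48 clear inside, top z = 134). A flat lug sticks out of its +y end, at the start towards the robot.
- handle_bar (a point): Middle of the basket handle's top bar (axis of the bar, 130 mm above the basket's underside); axes as the basket's, the bar lies along y. It can be gripped across both upright sides (64 mm, fingers closing along y).
- end_lug (a point): Grip point on the basket's end lug: a steel plate 10 mm thick (basket x), 25 mm high (z = 30 to 55), reaching from y = 55 to 112; the point is at y = 95, z = 42.5. Grip it with the fingers closing along basket x.
- riser: Fixed plywood bench riser: board 160 (x) x 260 (y) x 18 mm, underside 150 mm and top 168 mm above the bench, on two 14 mm side panels at y = +-123, open at front (-x) and back; a tray and a carton lie on the board, up to 50 mm above it. Origin on the bench under its middle.
- station: Fixed drip station: white steel cabinet 200 (x) x 220 (y) x 70 mm high with a grating on top and one drip drawer whose grey front faces -x (the robot); a hook rises over its top. Origin at the middle of its underside.
- drip_hook: Round dark steel hook (8 mm bar) fixed on the station, same origin and axes as the station: a post at x = +80 rises to z = 222, an arm runs from its top towards -x, falling to the seat at x = 0, then turns up to the tip.
- hook_seat (a point): Lowest point of the hook's upper surface, where a hung handle rests: 211 mm above the bench, axes as the station's; the handle comes on from -x over the tip with its bar along y.
- hook_tip (a point): Top of the hook's upturned tip: 30 mm in front (-x) of the seat and 25 mm higher.
- station_drawer0 (a joint): Opening of the drip drawer in m: 0 is fully home, grows as it slides out towards the station's -x.
- station_drawer0_handle (a point): Middle of the drip drawer's bar handle, 35 mm in front of the drawer front; push here or on the front, along the station's +x.
- water_bottle: Clear plastic bottle with blue cap, 64 mm across, 200 mm tall, standing; origin under its middle. Leave alone.
- flange: Brass screw flange, 60 mm across, 26 mm high, standing on the bench beside the way out of the riser; origin under its middle. Leave alone.
- elements: Bundle of heating rods with a 60 mm brass head, lying along its x, 170 mm long, 60 mm wide and high, beside the way out of the riser; origin under its middle. Leave alone.
- tub: White plastic tub, 100 (x) x 140 (y) x 75 mm high; origin under its middle. Leave alone.
- screw_bin: Grey plastic bin of copper-coloured screws, 100 (x) x 150 (y) x 70 mm high; origin under its middle. Leave alone.
- drill: Cordless drill lying on its side, chuck towards +y: 145 mm long (y), reaching from x = -108 to +27 mm, 54 mm high; origin on the bench under the motor. Leave alone.
There are look-alikes about, which are no part of the job. What is shaped like the basket but red is not meant.

How it is judged:
On the way:
1. the basket stands upright on the bench, clear of the riser, and the gripper has let go of it (horizontal distance between basket and riser above 0.13 m and height (world z) of basket below 0.008 m and angle between basket's own z axis and vertical below 0.1 rad and contact force between the fingers and basket below 0.2 N and linear speed of basket below 0.02 m/s), for 0.2 s.
At the end, for the whole second after the job is handed in: The basket hangs by its handle bar in the hook (bar within about 25 mm of the seat, its weight on the hook, clear of the station's top, within 17 degrees of upright, at rest), and the drip drawer is home to within 5 mm (x of handle_bar in the frame of hook_seat between -0.02 and 0.025 m and y of handle_bar in the frame of hook_seat between -0.024 and 0.024 m and z of handle_bar in the frame of hook_seat between -0.004 and 0.014 m and contact force between drip_hook and basket above 2.5 N and height (world z) of basket above 0.074 m and angle between basket's own z axis and vertical below 0.3 rad and linear speed of basket below 0.05 m/s and value of joint station_drawer0 below 0.005 m); the robot touches nothing.
It fails at once if the basket tips more than 35 degrees (angle between basket's own z axis and vertical above 0.6 rad).
It fails at once if a bystander is shifted by more than 30 mm or knocked over (distance of any of water_bottle, flange, elements, tub, screw_bin, drill from where it was at the start of the episode above 0.03 m or angle between any of water_bottle, flange, elements, tub, screw_bin, drill's own z axis and vertical above 0.5 rad).
It also fails if it takes over 72 s, if anything falls off the work surface, if the arm or the gripper's body presses on something with over 40 N, if the wrist force passes 120 N, or if a joint passes its speed limit or range.

## Working session

There is one attempt and no reset: what is moved stays moved. The work goes in short steps, Python scripts to look and compute and a tool call to move; the robot and the scene stay as the last step left them, time stands still between calls to the robot, and variables do not carry over. Pictures are saved under pics/ and viewed, at most 10 in all, crops included, and the job is handed in when it is done.

Besides the shell and the picture viewer there is one more tool, called after ">>>" as name(argument=value, ...), one argument or row to a line, values as JSON. jog_arm: Moves the arm, as the interface text tells. Its arguments: {"type":"object","properties":{"increments":{"type":"array"},"grip_force":{"type":"number"}},"required":["increments"]}

```bash
ls; mkdir -p pics
cat > h.py <<'E'
import numpy as np, cv2
from workcell import get_obs, optics, workorder, manip
def cam(n):
    c=optics.camera(n); np.savez(f'{n}.npz',**{k:np.asarray(v) for k,v in c.items()}); return c
def cloud(c):
    K=np.array(c['K'],float);h,w=c['depth'].shape
    u,v=np.meshgrid(np.arange(w),np.arange(h))
    p=np.stack([u,v],-1).reshape(-1,1,2).astype(float)
    s=cv2.undistortPoints(p,K,np.array([float(c['k1']),0,0,0])).reshape(h,w,2)
    d=c['depth'][...,None]
    P=np.concatenate([s*d,d],-1)
    X=(P-np.array(c['t']))@np.array(c['R'])
    X[c['depth']<=0]=np.nan
    return X
def save(n,f): cv2.imwrite('pics/'+f,cv2.cvtColor(n,cv2.COLOR_RGB2BGR))
E
python3 - <<'E'
from h import *
a=cam('scene');b=cam('side')
save(cv2.resize(np.array(a['color']),(800,600)),'a.png')
save(cv2.resize(np.array(b['color']),(800,600)),'b.png')
print(get_obs(),manip.tip_extent)
E
```

```text
pics
{'clock': 0.1, 'joint_pos': array([ 1.30743916,  0.33284229, -0.06469697,  1.4608523 ,  0.02156954,
        1.34991417, -0.08853007]), 'joint_velocities': array([ 2.15600545e-05, -2.83568718e-03,  9.15615943e-04, -2.72717714e-03,
        4.72910883e-05,  1.23730411e-03, -8.06266416e-04]), 'tau': array([ 1.89650556e-03, -6.26745701e+01,  4.94374428e-02, -3.92425060e+01,
        1.62572041e-02,  6.93257694e-03, -3.59646879e-05]), 'position': array([ 0.1489559 , -0.60667338,  0.25557687]), 'ee_rot': array([ 9.92764258e-01,  1.20077850e-01, -9.46815041e-05, -6.54338085e-04]), 'ft_force': array([ 0.18684888, -0.06775461, -0.46835595]), 'torque': array([ 0.08434887, -0.05103934, -0.01335469]), 'grasp_force': 0.0, 'grip_width': 0.9974573626076615} 0.025
```

View pics/a.png

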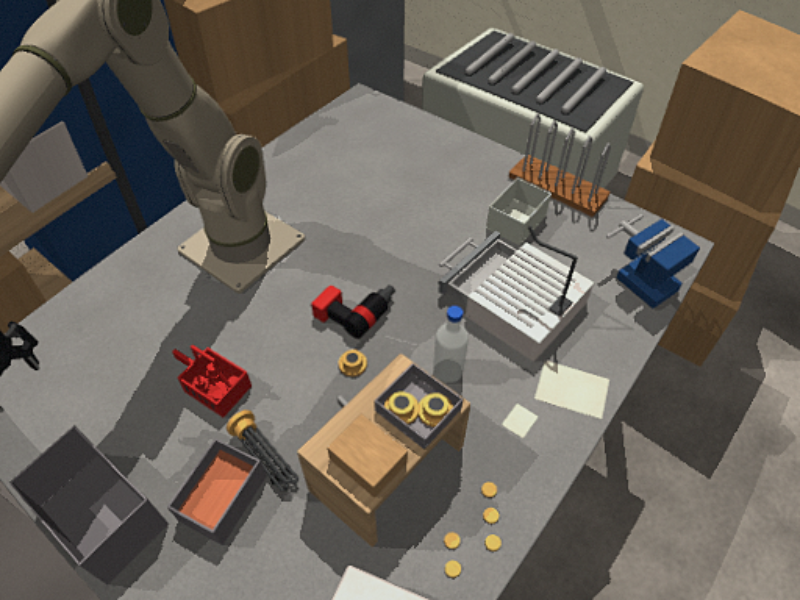

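View pics/b.png

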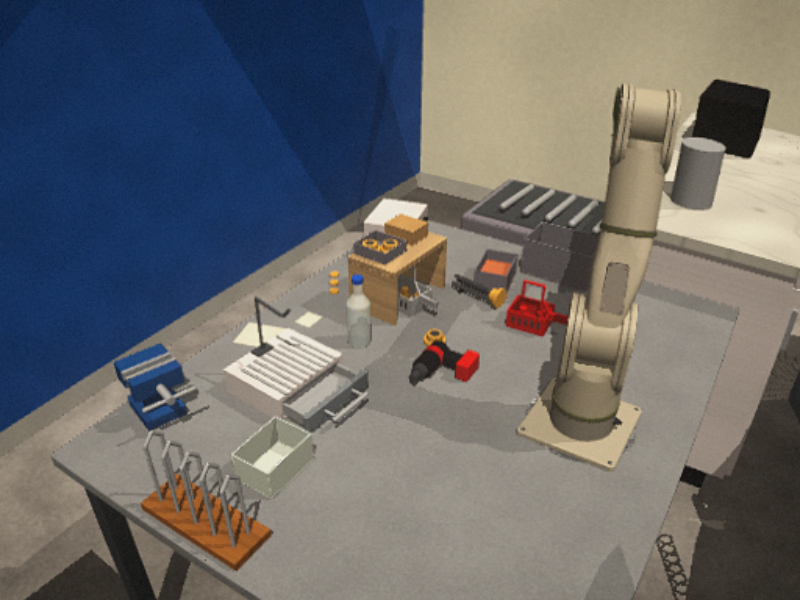

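The scene view (800x600) shows the riser at about (385,440), the station with its open drawer at (520,295), the drill at (355,310), the flange at (352,362), the elements at (262,450) and the bottle at (450,345). In the side view the basket is under the riser at (415,295), with its lug at about (435,310). Next I'll measure them.

Run:
```python
from h import *
a=dict(np.load('scene.npz'));b=dict(np.load('side.npz'))
A=cloud(a);B=cloud(b)
P=np.concatenate([A.reshape(-1,3),B.reshape(-1,3)]);C=np.concatenate([a['color'].reshape(-1,3),b['color'].reshape(-1,3)])
ok=np.isfinite(P).all(1);P=P[ok];C=C[ok]
# topdown map 2mm/px, x up [0,1.1], y left [-0.8,0.8]
m=(P[:,2]>-0.02)&(P[:,2]<0.35)&(P[:,0]>0.0)&(P[:,0]<1.2)&(abs(P[:,1])<0.8)
p=P[m];c=C[m];o=np.argsort(p[:,2]);p=p[o];c=c[o]
img=np.zeros((600,800,3),np.uint8)
u=((0.8-p[:,1])*500).astype(int);v=((1.2-p[:,0])*500).astype(int)
img[v.clip(0,599),u.clip(0,799)]=c
img=np.where((img.sum(-1)==0)[...,None],cv2.dilate(img,np.ones((3,3))),img)
for k in range(0,8): cv2.putText(img,f'{0.8-k*0.2:.1f}',(k*100,10),0,.35,(255,255,0));
for k in range(0,6): cv2.putText(img,f'{1.2-k*0.2:.1f}',(0,k*100+10),0,.35,(255,255,0))
save(img,'td.png')
for nm,X in(('scene',A),('side',B)):
    print(nm,[ (q,np.round(X[int(q[1]*.64),int(q[0]*.64)],3)) for q in ([(385,440),(480,285),(520,295),(352,362),(450,314)] if nm=='scene' else [(415,298),(437,312),(405,228),(290,365),(350,405),(357,279)])])
```

```text
scene [((385, 440), array([ 0.682, -0.277,  0.212])), ((480, 285), array([0.571, 0.194, 0.072])), ((520, 295), array([0.651, 0.227, 0.067])), ((352, 362), array([ 0.457, -0.108,  0.025])), ((450, 314), array([0.614, 0.002, 0.199]))]
side [((415, 298), array([ 0.563, -0.182,  0.06 ])), ((437, 312), array([ 0.519, -0.234,  0.001])), ((405, 228), array([ 0.657, -0.282,  0.212])), ((290, 365), array([0.644, 0.258, 0.073])), ((350, 405), array([0.453, 0.276, 0.048])), ((357, 279), array([0.611, 0.022, 0.205]))]
```

View pics/td.png

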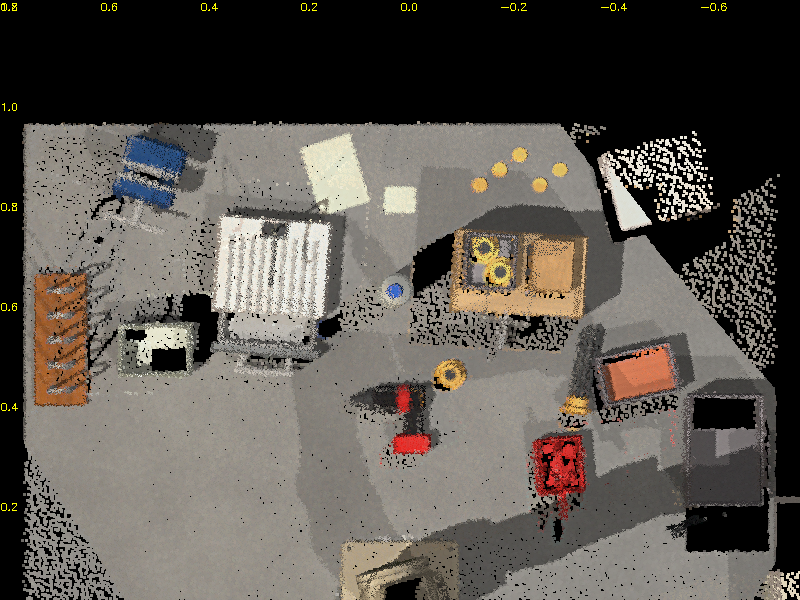

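The top-down map shows the riser centred at about (0.665,-0.22), the station at (0.67,0.27) with its drawer out towards -x, the bottle at (0.635,0.02), the flange at (0.47,-0.08), the elements at (0.4..0.56,-0.34) and the drill at (0.38,0.0). Next I'll fit the poses.

Run:
```python
from h import *
a=dict(np.load('scene.npz'));b=dict(np.load('side.npz'))
A=cloud(a);B=cloud(b)
def box(P,name):
    r=cv2.minAreaRect(P[:,:2].astype(np.float32)); print(name,np.round(r[0],4),np.round(r[1],4),round(r[2],2),len(P))
for nm,X,c in(('scene',A,a),('side',B,b)):
    X=X.reshape(-1,3);X=X[np.isfinite(X).all(1)]
    x,y,z=X.T
    def sel(x0,x1,y0,y1,z0,z1): return X[(x>x0)&(x<x1)&(y>y0)&(y<y1)&(z>z0)&(z<z1)]
    print(nm, 'table z',np.median(sel(.2,.35,.1,.5,-.02,.02)[:,2]))
    box(sel(.55,.8,-.4,-.05,.158,.176),'riserboard')
    box(sel(.5,.85,.1,.45,.06,.078),'station top')
    S=sel(.5,.85,.1,.45,.09,.26); box(S,'hook'); 
    i=S[np.argsort(S[:,0])][::max(1,len(S)//25)]; print(np.round(i,3).tolist())
    print('drawerhandle'); S=sel(.4,.5,.15,.4,.02,.08); box(S[S[:,0]<.475],'h')
    S=sel(.48,.75,-.31,-.11,.02,.145); box(S,'basket'); print(len(S))
    np.save(f'bk_{nm}.npy',S)
    for z0 in np.arange(.02,.145,.0125):
        T=S[(S[:,2]>=z0)&(S[:,2]<z0+.0125)]
        if len(T): print(round(z0,3),len(T),np.round(T.min(0),3),np.round(np.median(T,0),3),np.round(T.max(0),3))
c=b['color'];save(cv2.resize(c[140:230,220:340],(800,600),interpolation=cv2.INTER_CUBIC),'c.png')
```

```text
scene table z -0.0012641643356258332
riserboard [ 0.6531 -0.2408] [0.2618 0.163 ] 86.93 2766
station top [0.628  0.2936] [0.2976 0.2725] 85.74 2754
hook [0.7613 0.3304] [0.2904 0.0952] 45.85 204
[[0.627, 0.259, 0.23], [0.635, 0.257, 0.228], [0.641, 0.263, 0.218], [0.649, 0.257, 0.214], [0.658, 0.257, 0.206], [0.669, 0.254, 0.211], [0.679, 0.254, 0.213], [0.69, 0.254, 0.216], [0.699, 0.256, 0.216], [0.71, 0.256, 0.218], [0.719, 0.251, 0.219], [0.73, 0.248, 0.224], [0.736, 0.248, 0.154], [0.737, 0.247, 0.225], [0.738, 0.245, 0.209], [0.739, 0.242, 0.106], [0.739, 0.248, 0.199], [0.74, 0.249, 0.193], [0.741, 0.248, 0.191], [0.742, 0.25, 0.199], [0.742, 0.25, 0.166], [0.743, 0.248, 0.183], [0.817, 0.447, 0.145], [0.841, 0.438, 0.139], [0.846, 0.435, 0.14], [0.849, 0.439, 0.113]]
drawerhandle
h [0.4612 0.2689] [0.0264 0.1175] 0.43 92
basket [ 0.6238 -0.1632] [0.2523 0.0188] 18.39 194
194
0.02 24 [ 0.708 -0.13   0.02 ] [ 0.73  -0.128  0.025] [ 0.741 -0.119  0.032]
0.032 30 [ 0.506 -0.205  0.033] [ 0.725 -0.128  0.039] [ 0.741 -0.115  0.045]
0.045 39 [ 0.503 -0.207  0.046] [ 0.523 -0.196  0
[... 1567 characters left out ...]
.032 151 [ 0.501 -0.274  0.033] [ 0.594 -0.202  0.039] [ 0.744 -0.11   0.045]
0.045 155 [ 0.501 -0.279  0.045] [ 0.584 -0.199  0.052] [ 0.742 -0.111  0.057]
0.058 72 [ 0.505 -0.268  0.058] [ 0.596 -0.18   0.061] [ 0.742 -0.11   0.069]
0.07 48 [ 0.564 -0.229  0.07 ] [ 0.643 -0.114  0.076] [ 0.745 -0.11   0.082]
0.082 48 [ 0.571 -0.228  0.083] [ 0.652 -0.115  0.088] [ 0.742 -0.11   0.095]
0.095 37 [ 0.58  -0.217  0.095] [ 0.662 -0.114  0.101] [ 0.743 -0.11   0.107]
0.108 45 [ 0.579 -0.222  0.108] [ 0.641 -0.114  0.113] [ 0.743 -0.11   0.119]
0.12 45 [ 0.577 -0.22   0.12 ] [ 0.679 -0.115  0.127] [ 0.74  -0.11   0.132]
0.132 54 [ 0.579 -0.217  0.133] [ 0.675 -0.115  0.138] [ 0.734 -0.11   0.145]
```

View pics/c.png

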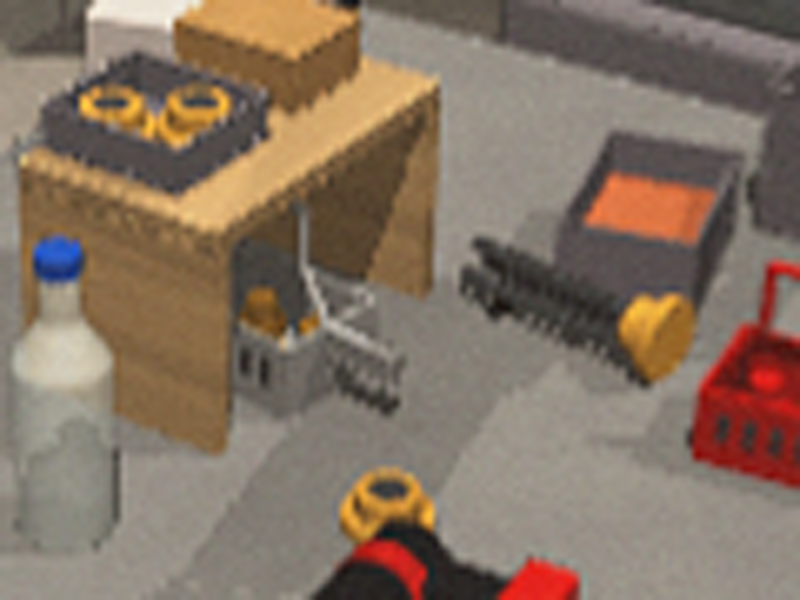

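The crop shows the basket under the riser with its lug sticking out to the front at crop (330..400, 350). In the clouds the lug tip is at x≈0.50, y≈-0.20. I'll move above it and measure with the wrist camera.

>>> jog_arm(
  increments=[
    [0.03, -0.025, -0.005, 0, 0, 0.05, 1],
    [0.06, -0.05, -0.01, 0, 0, 0.1, 1],
    [0.09, -0.075, -0.015, 0, 0, 0.15, 1],
    [0.12, -0.1, -0.02, 0, 0, 0.2, 1],
    [0.15, -0.125, -0.025, 0, 0, 0.241, 1],
  ],
)

```text
clock: 0.52
position: [0.2656, -0.448, 0.2812]
ee_rot: [1.0, -0.001, -0.0, -0.0]
ft_force: [1.2, -0.5, 0.3]
grip_width: 0.998
grasp_force: 0.0
```

>>> jog_arm(
  increments=[
    [0.019, -0.025, 0, 0, 0, 0, 1],
    [0.037, -0.05, 0, 0, 0, 0, 1],
    [0.056, -0.075, 0, 0, 0, 0, 1],
    [0.074, -0.1, 0, 0, 0, 0, 1],
    [0.093, -0.125, 0, 0, 0, 0, 1],
  ],
)

```text
clock: 0.93
position: [0.3584, -0.3234, 0.2812]
ee_rot: [1.0, -0.0, -0.0, 0.0]
ft_force: [-0.4, -1.0, -0.3]
grip_width: 1.004
grasp_force: 0.0
```

>>> jog_arm(
  increments=[
    [0.019, -0.025, 0, 0, 0, 0, 1],
    [0.037, -0.05, 0, 0, 0, 0, 1],
    [0.056, -0.075, 0, 0, 0, 0, 1],
    [0.074, -0.1, 0, 0, 0, 0, 1],
    [0.093, -0.125, 0, 0, 0, 0, 1],
  ],
)

```text
clock: 1.35
position: [0.4514, -0.1985, 0.2812]
ee_rot: [1.0, -0.0, -0.0, 0.0]
ft_force: [0.0, -0.4, -0.4]
grip_width: 1.001
grasp_force: 0.0
```

Run:
```python
from h import *
from scipy.spatial.transform import Rotation as R
w=cam('wrist');save(cv2.resize(np.array(w['color']),(800,600)),'w1.png')
o=get_obs();print(o['position'],R.from_quat(o['ee_rot']).as_matrix().round(3),o['joint_pos'])
print('cam',-np.array(w['R']).T@np.array(w['t']),np.array(w['R']).round(2))
X=cloud(w).reshape(-1,3);X=X[np.isfinite(X).all(1)]
S=X[(X[:,0]>.47)&(X[:,0]<.8)&(X[:,1]>-.3)&(X[:,1]<-.1)&(X[:,2]>.02)&(X[:,2]<.145)]
for z0 in np.arange(.02,.145,.0125):
  T=S[(S[:,2]>=z0)&(S[:,2]<z0+.0125)]
  if len(T): print(round(z0,3),len(T),np.round(T.min(0),3),np.round(np.median(T,0),3),np.round(T.max(0),3))
T=X[(X[:,0]>.49)&(X[:,0]<.55)&(X[:,1]>-.25)&(X[:,1]<-.15)&(X[:,2]>.03)&(X[:,2]<.07)]
print('lug',cv2.minAreaRect(T[:,:2].astype(np.float32)),len(T),T[:,2].max())
```

```text
[ 0.45488272 -0.19245996  0.28130406] [[ 1.     0.007  0.002]
 [ 0.007 -1.     0.002]
 [ 0.002 -0.002 -1.   ]] [ 0.7685339   0.05632909 -0.47286868  1.73888406  0.02378342  1.35171143
 -1.27288448]
cam [ 0.51808309 -0.19808041  0.39830929] [[ 0.   -1.    0.  ]
 [-0.97  0.    0.26]
 [-0.26 -0.   -0.97]]
0.02 465 [ 0.47 -0.26  0.02] [ 0.573 -0.222  0.024] [ 0.61  -0.1    0.032]
0.032 764 [ 0.548 -0.259  0.033] [ 0.585 -0.202  0.036] [ 0.608 -0.106  0.045]
0.045 1190 [ 0.501 -0.262  0.045] [ 0.557 -0.204  0.054] [ 0.604 -0.106  0.057]
0.058 146 [ 0.561 -0.215  0.058] [ 0.582 -0.12   0.064] [ 0.603 -0.105  0.07 ]
0.07 154 [ 0.568 -0.217  0.07 ] [ 0.581 -0.12   0.076] [ 0.6   -0.105  0.082]
0.082 137 [ 0.576 -0.218  0.083] [ 0.581 -0.12   0.089] [ 0.596 -0.106  0.095]
0.095 105 [ 0.58  -0.218  0.095] [ 0.581 -0.119  0.101] [ 0.593 -0.105  0.107]
0.108 107 [ 0.58  -0.218  0.108] [ 0.582 -0.12   0.114] [ 0.59  -0.106  0.12 ]
0.12 97 [ 0.58  -0.217  0.12 ] [ 0.581 -0.119  0.126] [ 0.587 -0.105  0.132]
0.132 74 [ 0.58  -0.12   0.133] [ 0.581 -0.114  0.139] [ 0.585 -0.105  0.145]
lug ((0.5355743765830994, -0.21271848678588867), (0.03320492431521416, 0.07174311578273773), 44.83976364135742) 380 0.05622782664914881
```

View pics/w1.png

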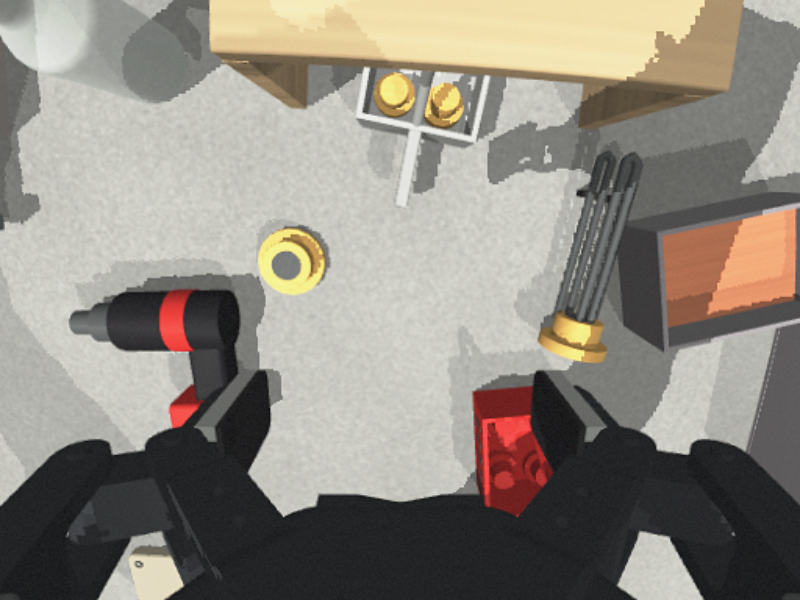

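The wrist view shows the lug running from (403,205) at its tip to (415,130), the flange at (292,260), the elements on the right and the red look-alike below. Now I'll fit the lug axis.

Run:
```python
from h import *
w=dict(np.load('wrist.npz'));X=cloud(w).reshape(-1,3);X=X[np.isfinite(X).all(1)]
T=X[(X[:,0]>.49)&(X[:,0]<.542)&(X[:,1]>-.22)&(X[:,1]<-.175)&(X[:,2]>.048)&(X[:,2]<.062)]
print(len(T),np.polyfit(T[:,0],T[:,1],1),T.min(0),T.max(0),T.mean(0))
W=X[(X[:,0]>.54)&(X[:,0]<.6)&(X[:,1]>-.28)&(X[:,1]<-.13)&(X[:,2]>.048)&(X[:,2]<.062)]
print('rim',W.min(0),W.max(0))
for s in range(545,575,4):
  q=W[abs(W[:,0]-s/1e3)<.002]
  print(s,q[:,1].min() if len(q) else 0,q[:,1].max() if len(q) else 0)
for n,(x,y) in dict(flange=(.47,-.08),).items():
  F=X[(np.hypot(X[:,0]-x,X[:,1]-y)<.05)&(X[:,2]>.012)]
  print(n,F.min(0),F.max(0))
E=X[(X[:,0]<.57)&(X[:,1]<-.28)&(X[:,1]>-.4)&(X[:,2]>.015)&(X[:,0]>.38)&(X[:,2]<.07)]
print('el',E.min(0),E.max(0))
from workcell import get_obs
print(get_obs()['position'])
```

```text
305 [-0.1922735 -0.101595 ] [ 0.50147312 -0.21016461  0.05139372] [ 0.54170325 -0.19368858  0.05622783] [ 0.52216297 -0.2019931   0.05439485]
rim [ 0.54042471 -0.26181868  0.04811537] [ 0.59926041 -0.16634036  0.06196255]
545 -0.21130129095574826 -0.20194753767170054
549 -0.25408404214287017 -0.201962835194794
553 -0.2540553171526239 -0.20311701208595973
557 -0.25504088869253777 -0.2007985981922844
561 -0.25603559459371006 -0.18113461804572517
565 -0.2570425701666118 -0.16634035591427687
569 -0.258043566475394 -0.16644726211479507
573 -0.25893865136866673 -0.167643389932227
flange [ 0.43068936 -0.12969779  0.01213882] [ 0.47176368 -0.08017466  0.34056526]
el [ 0.38002615 -0.39997439  0.0150261 ] [ 0.56994383 -0.32242536  0.06999954]
[ 0.45488272 -0.19245996  0.28130406]
```

>>> jog_arm(
  increments=[
    [0.015, 0, 0.03, 0, 0, 0.05, 1],
    [0.03, 0, 0.06, 0, 0, 0.1, 1],
    [0.045, 0, 0.09, 0, 0, 0.15, 1],
    [0.058, 0, 0.12, 0, 0, 0.19, 1],
    [0.058, 0, 0.12, 0, 0, 0.19, 1],
  ],
)

```text
clock: 1.82
position: [0.5075, -0.1985, 0.155]
ee_rot: [0.995, -0.095, -0.004, -0.002]
ft_force: [-1.5, 0.0, -0.1]
grip_width: 0.998
grasp_force: 0.0
```

>>> jog_arm(
  increments=[
    [0, 0, 0, 0, 0, 0, 1],
    [0, 0, 0, 0, 0, 0, 1],
  ],
)

```text
clock: 1.98
position: [0.509, -0.2001, 0.1624]
ee_rot: [0.996, -0.094, 0.0, 0.0]
ft_force: [0.8, 0.3, 0.1]
grip_width: 1.001
grasp_force: 0.0
```

Run:
```python
from h import *
from scipy.spatial.transform import Rotation as R
w=cam('wrist')
o=get_obs();M=R.from_quat(o['ee_rot']).as_matrix();print(o['position'],M.round(3))
X=cloud(w).reshape(-1,3);X=X[np.isfinite(X).all(1)]
T=X[(X[:,0]>.49)&(X[:,0]<.542)&(X[:,1]>-.22)&(X[:,1]<-.175)&(X[:,2]>.048)&(X[:,2]<.06)]
print(len(T),np.polyfit(T[:,0],T[:,1],1),T.min(0),T.max(0),T.mean(0))
d=np.array([.512,-.2,.048])-o['position'];print(M.T@d)
```

```text
[ 0.50925825 -0.20037604  0.16310735] [[ 0.982 -0.189  0.002]
 [-0.189 -0.982 -0.001]
 [ 0.002  0.001 -1.   ]]
573 [-0.19040995 -0.10264336] [ 0.50198719 -0.21099278  0.05152093] [ 0.5419929  -0.19389548  0.05657381] [ 0.52266446 -0.20216388  0.05421557]
[ 0.00238231 -0.00097588  0.11511183]
```

>>> jog_arm(
  increments=[
    [0.001, -0.001, 0.03, 0, 0, 0, 1],
    [0.002, -0.001, 0.06, 0, 0, 0, 1],
    [0.002, -0.001, 0.085, 0, 0, 0, 1],
    [0.002, -0.001, 0.105, 0, 0, 0, 1],
    [0.002, -0.001, 0.115, 0, 0, 0, 1],
  ],
)

```text
clock: 2.45
position: [0.5105, -0.1998, 0.0458]
ee_rot: [0.995, -0.095, -0.0, 0.0]
ft_force: [-0.4, -0.5, -0.7]
grip_width: 0.997
grasp_force: 0.0
```

>>> jog_arm(
  increments=[
    [0, 0, 0, 0, 0, 0, 0.3],
    [0, 0, 0, 0, 0, 0, -0.2],
    [0, 0, 0, 0, 0, 0, -0.6],
    [0, 0, 0, 0, 0, 0, -1],
    [0, 0, 0, 0, 0, 0, -1],
  ],
  grip_force=50,
)

```text
clock: 2.87
position: [0.5119, -0.1996, 0.0476]
ee_rot: [0.995, -0.095, 0.001, 0.0]
ft_force: [0.8, 0.1, 0.2]
grip_width: 0.296
grasp_force: 0.0
```

>>> jog_arm(
  increments=[
    [0, 0, 0, 0, 0, 0, -1],
    [0, 0, 0, 0, 0, 0, -1],
    [0, 0, 0, 0, 0, 0, -1],
    [0, 0, 0, 0, 0, 0, -1],
  ],
)

```text
clock: 3.2
position: [0.5115, -0.1998, 0.0472]
ee_rot: [0.995, -0.095, 0.001, 0.0]
ft_force: [-1.6, -1.2, 5.6]
grip_width: 0.109
grasp_force: 49.4
```

Gripped: the opening is about 9 mm and the grip force 49 N. Now I'll drag it out along world -x.

>>> jog_arm(
  increments=[
    [-0.008, 0.001, 0, 0, 0, 0, -1],
    [-0.02, 0.002, 0, 0, 0, 0, -1],
    [-0.033, 0.004, 0, 0, 0, 0, -1],
    [-0.046, 0.005, 0, 0, 0, 0, -1],
    [-0.058, 0.007, 0, 0, 0, 0, -1],
  ],
)

```text
clock: 3.62
position: [0.4533, -0.195, 0.0471]
ee_rot: [0.996, -0.095, 0.002, 0.0]
ft_force: [5.0, -1.0, 2.2]
grip_width: 0.105
grasp_force: 49.5
```

>>> jog_arm(
  increments=[
    [-0.012, 0.001, 0, 0, 0, 0, -1],
    [-0.024, 0.003, 0, 0, 0, 0, -1],
    [-0.036, 0.004, 0, 0, 0, 0, -1],
    [-0.048, 0.005, 0, 0, 0, 0, -1],
    [-0.06, 0.007, 0, 0, 0, 0, -1],
  ],
)

```text
clock: 4.03
position: [0.3932, -0.1906, 0.047]
ee_rot: [0.996, -0.095, 0.002, 0.0]
ft_force: [4.7, 0.3, 1.9]
grip_width: 0.111
grasp_force: 49.4
```

>>> jog_arm(
  increments=[
    [-0.014, 0.002, 0, 0, 0, 0, -1],
    [-0.028, 0.003, 0, 0, 0, 0, -1],
    [-0.042, 0.005, 0, 0, 0, 0, -1],
    [-0.054, 0.006, 0, 0, 0, 0, -1],
    [-0.056, 0.006, 0, 0, 0, 0, -1],
  ],
)

```text
clock: 4.45
position: [0.3362, -0.1864, 0.047]
ee_rot: [0.995, -0.095, 0.001, 0.001]
ft_force: [6.0, -0.7, 2.7]
grip_width: 0.11
grasp_force: 49.5
```

Run:
```python
from h import *
o=get_obs();print(o['position'],o['ft_force'],o['joint_pos'])
a=cam('scene');save(cv2.resize(np.array(a['color'])[150:342,100:356],(800,600)),'d.png')
```

```text
[ 0.33619454 -0.18638843  0.04702612] [ 6.00210575 -0.68025301  2.6925335 ] [ 0.84088677  0.09070147 -0.46132909  2.2539248   0.05694102  0.80421292
 -1.41985853]
```

View pics/d.png

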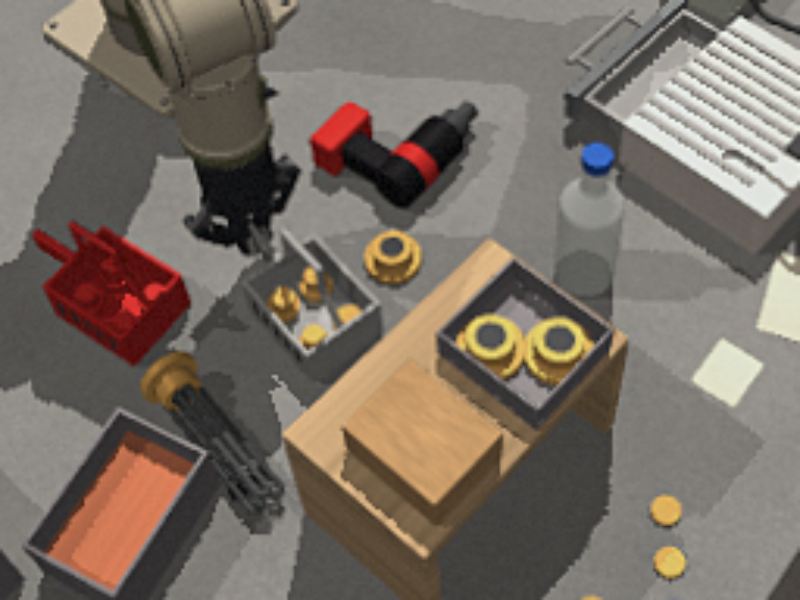

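The basket is out and upright, at crop (315,300) beside the flange at (393,255). I'll release and rise.

>>> jog_arm(
  increments=[
    [0, 0, 0, 0, 0, 0, -0.5],
    [0, 0, 0, 0, 0, 0, 0],
    [0, 0, 0, 0, 0, 0, 0.2],
    [0, 0, 0, 0, 0, 0, 0.2],
    [0, 0, 0, 0, 0, 0, 0.2],
  ],
)

```text
clock: 4.92
position: [0.3364, -0.1859, 0.0461]
ee_rot: [0.995, -0.095, -0.0, -0.0]
ft_force: [-0.5, -0.4, 0.4]
grip_width: 0.601
grasp_force: 0.0
```

>>> jog_arm(
  increments=[
    [0, 0, 0, 0, 0, 0, 0.2],
    [0, 0, -0.02, 0, 0, 0, 0.2],
    [0, 0, -0.06, 0, 0, 0, 0.2],
    [0, 0, -0.1, 0, 0, 0, 0.2],
    [0, 0, -0.14, 0, 0, 0, 0.2],
  ],
)

```text
clock: 5.33
position: [0.336, -0.1854, 0.1879]
ee_rot: [0.996, -0.095, -0.0, -0.0]
ft_force: [1.1, -1.2, -0.3]
grip_width: 0.601
grasp_force: 0.0
```

>>> jog_arm(
  increments=[
    [0.01, 0, -0.03, 0, 0, -0.11, 0.5],
    [0.02, 0, -0.06, 0, 0, -0.22, 0.8],
    [0.03, 0, -0.09, 0, 0, -0.33, 1],
    [0.035, 0, -0.11, 0, 0, -0.44, 1],
    [0.04, 0, -0.11, 0, 0, -0.55, 1],
  ],
)

```text
clock: 5.75
position: [0.3776, -0.1942, 0.3006]
ee_rot: [0.983, 0.182, 0.002, 0.002]
ft_force: [0.1, 0.3, -0.4]
grip_width: 0.997
grasp_force: 0.0
```

>>> jog_arm(
  increments=[
    [0, 0, 0, 0, 0, -0.12, 1],
    [0, 0, 0, 0, 0, -0.24, 1],
    [0, 0, 0, 0, 0, -0.36, 1],
    [0, 0, 0, 0, 0, -0.48, 1],
    [0, 0, 0, 0, 0, -0.6, 1],
  ],
)

```text
clock: 6.17
position: [0.3757, -0.1935, 0.2961]
ee_rot: [0.886, 0.464, -0.0, -0.0]
ft_force: [0.1, 0.2, -0.4]
grip_width: 0.997
grasp_force: 0.0
```

>>> jog_arm(
  increments=[
    [0, 0, 0, 0, 0, -0.12, 1],
    [0, 0, 0, 0, 0, -0.24, 1],
    [0, 0, 0, 0, 0, -0.36, 1],
    [0, 0, 0, 0, 0, -0.421, 1],
    [0, 0, 0, 0, 0, -0.421, 1],
  ],
)

```text
clock: 6.58
position: [0.3757, -0.1934, 0.2961]
ee_rot: [0.77, 0.638, -0.0, -0.0]
ft_force: [-0.2, -0.5, -0.1]
grip_width: 0.997
grasp_force: 0.0
```

Run:
```python
from h import *
from scipy.spatial.transform import Rotation as R
o=get_obs();M=R.from_quat(o['ee_rot']).as_matrix();print(o['position'],M.round(3),o['joint_pos'])
for n in('wrist','scene','side'):
  w=cam(n);X=cloud(w).reshape(-1,3);X=X[np.isfinite(X).all(1)]
  def rep(z0,z1,nm):
    T=X[(abs(X[:,0]-.435)<.09)&(abs(X[:,1]+.205)<.07)&(X[:,2]>z0)&(X[:,2]<z1)]
    if len(T)>5: print(n,nm,len(T),T.min(0).round(4),T.max(0).round(4),[np.round(q,4) for q in cv2.minAreaRect(T[:,:2].astype(np.float32))])
  rep(.12,.145,'bar'); rep(.048,.062,'rim')
  if n=='wrist': save(cv2.resize(np.array(w['color']),(640,480)),'w2.png')
```

```text
[ 0.37573552 -0.19343566  0.29613237] [[ 0.186  0.983 -0.   ]
 [ 0.983 -0.186  0.   ]
 [ 0.    -0.    -1.   ]] [ 0.75406008 -0.12487329 -0.35014025  1.87317445 -0.04349444  1.38627296
  0.2276013 ]
wrist bar 502 [ 0.4044 -0.2143  0.1203] [ 0.4678 -0.1968  0.1352] [array([ 0.4362, -0.2058]), array([0.0078, 0.0645]), np.float64(79.4143)]
wrist rim 1368 [ 0.345  -0.2588  0.048 ] [ 0.4986 -0.1513  0.062 ] [array([ 0.4178, -0.202 ]), array([0.0897, 0.1492]), np.float64(79.331)]
scene bar 58 [ 0.4059 -0.2159  0.1201] [ 0.4704 -0.1987  0.1356] [array([ 0.4381, -0.2063]), array([0.0085, 0.0659]), np.float64(78.6857)]
scene rim 234 [ 0.3463 -0.2592  0.048 ] [ 0.4976 -0.1522  0.0614] [array([ 0.4199, -0.2025]), array([0.0895, 0.15  ]), np.float64(78.2314)]
side bar 33 [ 0.4051 -0.216   0.1225] [ 0.4658 -0.1963  0.1391] [array([ 0.4354, -0.2064]), array([0.0135, 0.0611]), np.float64(82.2107)]
side rim 176 [ 0.3459 -0.265   0.048 ] [ 0.4967 -0.1504  0.0618] [array([ 0.4175, -0.2019]), array([0.103 , 0.1458]), np.float64(78.7662)]
```

View pics/w2.png

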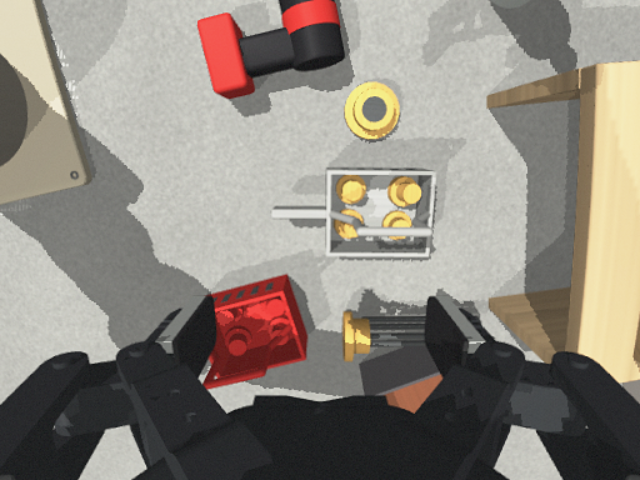

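The wrist view shows the basket standing free at (380,213), its handle bar at about (393,232), and the surroundings untouched. I'll take it by the handle.

>>> jog_arm(
  increments=[
    [0, 0.03, 0.02, 0, 0, 0, 1],
    [0, 0.055, 0.04, 0, 0, 0, 1],
    [0, 0.062, 0.06, 0, 0, 0, 1],
    [0, 0.062, 0.08, 0, 0, 0, 1],
    [0, 0.062, 0.08, 0, 0, 0, 1],
  ],
)

```text
clock: 7.15
position: [0.4352, -0.2045, 0.2124]
ee_rot: [0.771, 0.636, -0.001, -0.003]
ft_force: [-0.2, 0.2, -0.1]
grip_width: 0.999
grasp_force: 0.0
```

>>> jog_arm(
  increments=[
    [0, 0, 0.02, 0, 0, 0, 1],
    [0, 0, 0.045, 0, 0, 0, 1],
    [0, 0, 0.07, 0, 0, 0, 1],
    [0, 0, 0.09, 0, 0, 0, 1],
    [0, 0, 0.095, 0, 0, 0, 1],
  ],
)

```text
clock: 7.57
position: [0.4352, -0.205, 0.1195]
ee_rot: [0.772, 0.636, -0.001, -0.001]
ft_force: [-0.9, 1.4, 0.0]
grip_width: 1.001
grasp_force: 0.0
```

>>> jog_arm(
  increments=[
    [0, 0, 0, 0, 0, 0, 0.7],
    [0, 0, 0, 0, 0, 0, 0.5],
    [0, 0, 0, 0, 0, 0, 0.3],
    [0, 0, 0, 0, 0, 0, 0.1],
    [0, 0, 0, 0, 0, 0, 0],
  ],
  grip_force=60,
)

```text
clock: 7.98
position: [0.4371, -0.2056, 0.1233]
ee_rot: [0.771, 0.637, 0.0, 0.001]
ft_force: [-5.2, 2.2, 6.7]
grip_width: 0.728
grasp_force: 64.6
```

>>> jog_arm(
  increments=[
    [0, 0, 0, 0, 0, 0, -1],
    [0, 0, 0, 0, 0, 0, -1],
    [0, 0, 0, 0, 0, 0, -1],
    [0, 0, -0.005, 0, 0, 0, -1],
    [0, 0, -0.015, 0, 0, 0, -1],
  ],
)

```text
clock: 8.4
position: [0.4361, -0.2051, 0.1365]
ee_rot: [0.771, 0.637, -0.0, -0.001]
ft_force: [0.3, 0.9, -6.3]
grip_width: 0.726
grasp_force: 67.1
```

Holding it, with about 6 N of weight on the wrist. I'll lift and carry it across.

>>> jog_arm(
  increments=[
    [0, 0, -0.015, 0, 0, 0, -1],
    [0, 0, -0.04, 0, 0, 0, -1],
    [0, 0, -0.07, 0, 0, 0, -1],
    [0, 0, -0.1, 0, 0, 0, -1],
    [0, 0, -0.12, 0, 0, 0, -1],
  ],
)

```text
clock: 8.82
position: [0.4372, -0.2053, 0.2604]
ee_rot: [0.771, 0.637, 0.001, 0.002]
ft_force: [1.1, 0.1, -5.6]
grip_width: 0.728
grasp_force: 68.1
```

>>> jog_arm(
  increments=[
    [0.01, 0, 0, 0, 0, -0.02, -1],
    [0.028, -0.001, 0, 0, 0, -0.04, -1],
    [0.05, -0.003, 0, 0, 0, -0.06, -1],
    [0.075, -0.004, 0, 0, 0, -0.08, -1],
    [0.1, -0.005, 0, 0, 0, -0.1, -1],
  ],
)

```text
clock: 9.23
position: [0.4498, -0.1026, 0.2548]
ee_rot: [0.737, 0.676, -0.001, -0.001]
ft_force: [0.6, 0.9, -7.1]
grip_width: 0.724
grasp_force: 67.9
```

```bash
cat > go.py <<'E'
import sys
from h import *
from scipy.spatial.transform import Rotation as R
x,y,z,yaw=map(float,sys.argv[1:5])
o=get_obs();M=R.from_quat(o['ee_rot']).as_matrix()
T=np.array([[np.cos(yaw),np.sin(yaw),0],[np.sin(yaw),-np.cos(yaw),0],[0,0,-1]])
print(o['position'].round(4),o['joint_pos'].round(2),o['ft_force'].round(1),'shift',(M.T@(np.array([x,y,z])-o['position'])).round(4),'turn',R.from_matrix(M.T@T).as_rotvec().round(3))
E
python3 go.py .48 .255 .256 3.065
```

```text
[ 0.4498 -0.1026  0.2548] [ 0.62 -0.   -0.49  1.85 -0.    1.3   0.05] [ 0.6  0.9 -7.1] shift [ 0.3589 -0.0008 -0.0009] turn [-1.000e-03 -3.000e-03 -1.581e+00]
```

>>> jog_arm(
  increments=[
    [0.025, 0, 0, 0, 0, 0, -1],
    [0.05, 0, 0, 0, 0, 0, -1],
    [0.075, 0, 0, 0, 0, 0, -1],
    [0.1, 0, 0, 0, 0, 0, -1],
    [0.125, 0, 0, 0, 0, 0, -1],
  ],
)

```text
clock: 9.65
position: [0.4603, 0.022, 0.2548]
ee_rot: [0.737, 0.676, -0.001, -0.001]
ft_force: [0.9, 0.2, -6.0]
grip_width: 0.724
grasp_force: 67.9
```

>>> jog_arm(
  increments=[
    [0.025, 0, 0, 0, 0, 0, -1],
    [0.05, 0, 0, 0, 0, 0, -1],
    [0.075, 0, 0, 0, 0, 0, -1],
    [0.1, 0, 0, 0, 0, 0, -1],
    [0.125, 0, 0, 0, 0, 0, -1],
  ],
)

```text
clock: 10.07
position: [0.471, 0.1462, 0.2549]
ee_rot: [0.737, 0.676, -0.001, -0.001]
ft_force: [0.5, -0.0, -6.7]
grip_width: 0.723
grasp_force: 67.9
```

>>> jog_arm(
  increments=[
    [0.025, 0, 0, 0, 0, -0.05, -1],
    [0.05, 0, 0, 0, 0, -0.13, -1],
    [0.075, 0, 0, 0, 0, -0.21, -1],
    [0.095, 0, 0, 0, 0, -0.29, -1],
    [0.108, 0, 0, 0, 0, -0.37, -1],
  ],
)

```text
clock: 10.48
position: [0.4798, 0.2549, 0.255]
ee_rot: [0.598, 0.802, -0.0, -0.001]
ft_force: [0.7, 0.1, -6.7]
grip_width: 0.725
grasp_force: 67.9
```

>>> jog_arm(
  increments=[
    [0, 0, 0, 0, 0, -0.08, -1],
    [0, 0, 0, 0, 0, -0.16, -1],
    [0, 0, 0, 0, 0, -0.24, -1],
    [0, 0, 0, 0, 0, -0.32, -1],
    [0, 0, 0, 0, 0, -0.4, -1],
  ],
)

```text
clock: 10.9
position: [0.4802, 0.2524, 0.2548]
ee_rot: [0.427, 0.904, -0.001, -0.001]
ft_force: [-0.1, -0.8, -6.4]
grip_width: 0.724
grasp_force: 68.1
```

>>> jog_arm(
  increments=[
    [0, 0, 0, 0, 0, -0.08, -1],
    [0, 0, 0, 0, 0, -0.16, -1],
    [0, 0, 0, 0, 0, -0.24, -1],
    [0, 0, 0, 0, 0, -0.32, -1],
    [0, 0, 0, 0, 0, -0.4, -1],
  ],
)

```text
clock: 11.32
position: [0.4803, 0.2523, 0.2549]
ee_rot: [0.239, 0.971, -0.001, -0.001]
ft_force: [-0.3, -0.1, -6.6]
grip_width: 0.727
grasp_force: 68.1
```

>>> jog_arm(
  increments=[
    [0, 0, 0, 0, 0, -0.08, -1],
    [0, 0, 0, 0, 0, -0.16, -1],
    [0, 0, 0, 0, 0, -0.24, -1],
    [0, 0, 0, 0, 0, -0.32, -1],
    [0, 0, 0, 0, 0, -0.4, -1],
  ],
)

```text
clock: 11.73
position: [0.4803, 0.2523, 0.255]
ee_rot: [0.042, 0.999, -0.0, -0.001]
ft_force: [0.2, 0.2, -7.6]
grip_width: 0.727
grasp_force: 68.1
```

```bash
python3 go.py .48 .255 .256 3.065
python3 - <<'E'
from h import *
for n in('scene','side'):
  w=cam(n);X=cloud(w).reshape(-1,3);X=X[np.isfinite(X).all(1)]
  # hook axis points
  T=X[(X[:,0]>.615)&(X[:,0]<.75)&(abs(X[:,1]-.255)<.02)&(X[:,2]>.19)&(X[:,2]<.245)]
  if len(T)>5:print(n,'hook',len(T),np.polyfit(T[:,0],T[:,1],1),np.polyval(np.polyfit(T[:,0],T[:,1],1),.66),T.min(0),T.max(0))
  T=X[(X[:,0]>.4)&(X[:,0]<.62)&(abs(X[:,1]-.255)<.1)&(X[:,2]>.1)&(X[:,2]<.2)]
  if len(T)>5:print('basket',T.min(0),T.max(0))
  T=X[(X[:,0]>.4)&(X[:,0]<.56)&(abs(X[:,1]-.27)<.11)&(X[:,2]>.02)&(X[:,2]<.085)]
  if len(T)>5:print('drawer',T.min(0),T.max(0))
a=dict(np.load('side.npz'));save(cv2.resize(a['color'][140:320,120:360],(800,600)),'s2.png')
E
```

```text
[0.4803 0.2523 0.255 ] [ 0.31  0.3  -1.04  1.64  0.27  1.35  0.72] [ 0.2  0.2 -7.6] shift [ 0.0005  0.0027 -0.001 ] turn [-0.001 -0.002 -0.006]
scene hook 117 [-0.09046873  0.31451548] 0.25480611683538673 [0.62732494 0.2438117  0.19072536] [0.74377429 0.26351989 0.23458502]
basket [0.42979268 0.15536693 0.12837375] [0.53092311 0.3114515  0.19860374]
drawer [0.44731345 0.16005978 0.02000303] [0.55911738 0.37306576 0.06193027]
side hook 77 [-0.09642567  0.32167429] 0.2580333497285704 [0.62469307 0.24604446 0.19037669] [0.74156871 0.26434812 0.23899856]
basket [0.42933881 0.15514807 0.12718241] [0.53108885 0.31372928 0.19873429]
drawer [0.44437605 0.16178783 0.0201761 ] [0.55995889 0.37656782 0.06464227]
```

View pics/s2.png

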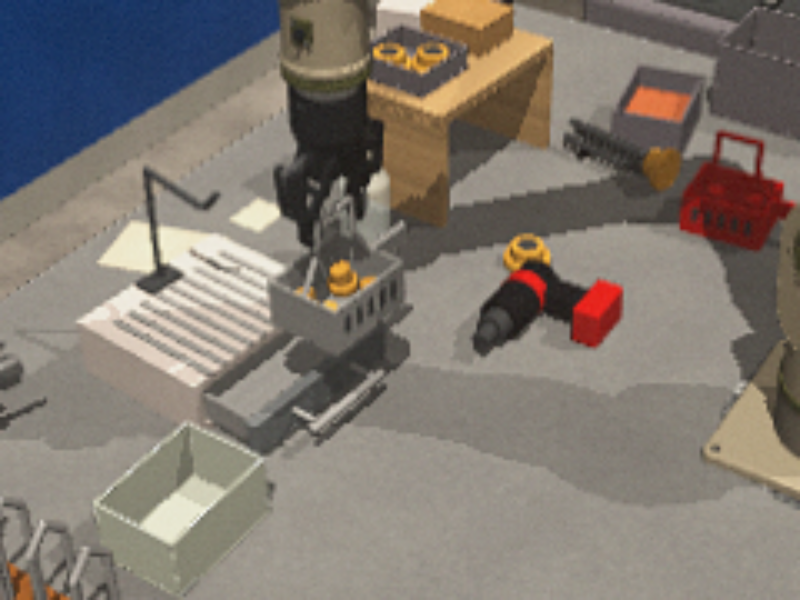

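The side view shows the basket hanging level in the gripper at crop (340,290), the hook tip at (210,200) and the drawer open. Now I'll move forward over the hook.

>>> jog_arm(
  increments=[
    [-0.012, 0.001, -0.004, 0, 0, 0, -1],
    [-0.03, 0.003, -0.004, 0, 0, 0, -1],
    [-0.05, 0.005, -0.004, 0, 0, 0, -1],
    [-0.07, 0.007, -0.004, 0, 0, 0, -1],
    [-0.09, 0.01, -0.004, 0, 0, 0, -1],
  ],
)

```text
clock: 12.25
position: [0.573, 0.2532, 0.2593]
ee_rot: [0.046, 0.999, -0.0, -0.001]
ft_force: [0.8, 0.1, -5.5]
grip_width: 0.73
grasp_force: 68.6
```

>>> jog_arm(
  increments=[
    [-0.02, 0.002, 0, 0, 0, 0, -1],
    [-0.04, 0.004, 0, 0, 0, 0, -1],
    [-0.06, 0.006, 0, 0, 0, 0, -1],
    [-0.078, 0.008, 0, 0, 0, 0, -1],
    [-0.088, 0.009, 0, 0, 0, 0, -1],
  ],
)

```text
clock: 12.67
position: [0.6624, 0.2542, 0.2585]
ee_rot: [0.047, 0.999, -0.0, -0.001]
ft_force: [-0.1, -0.6, -6.9]
grip_width: 0.725
grasp_force: 68.5
```

>>> jog_arm(
  increments=[
    [0, 0, 0, 0, 0, 0, -1],
    [0, 0, 0, 0, 0, 0, -1],
  ],
)

```text
clock: 12.83
position: [0.6607, 0.2547, 0.259]
ee_rot: [0.046, 0.999, 0.0, -0.001]
ft_force: [-0.8, 0.3, -6.9]
grip_width: 0.728
grasp_force: 68.7
```

```bash
python3 go.py .659 .2565 .207 3.065
python3 - <<'E'
from h import *
w=cam('side');save(cv2.resize(np.array(w['color'])[130:280,110:310],(800,600)),'s3.png')
E
```

```text
[0.6607 0.2547 0.259 ] [ 0.08  0.67 -0.88  1.16  0.5   1.53  0.78] [-0.8  0.3 -6.9] shift [0.0017 0.0017 0.052 ] turn [ 0.    -0.003 -0.015]
```

View pics/s3.png

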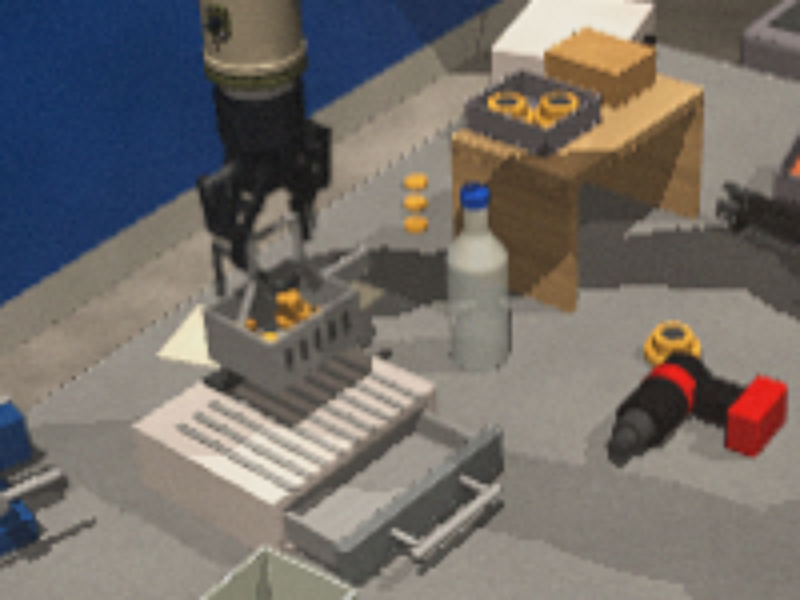

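The basket is over the station and upright, with the hook threading the handle at crop (270,250). I'll lower it.

>>> jog_arm(
  increments=[
    [0.001, 0.001, 0.008, 0, 0, 0, -1],
    [0.002, 0.002, 0.018, 0, 0, 0, -1],
    [0.002, 0.002, 0.028, 0, 0, 0, -1],
    [0.002, 0.002, 0.036, 0, 0, 0, -1],
    [0.002, 0.002, 0.042, 0, 0, 0, -1],
  ],
)

```text
clock: 13.3
position: [0.6595, 0.2549, 0.2164]
ee_rot: [0.045, 0.999, -0.001, -0.001]
ft_force: [-0.1, -0.1, -6.3]
grip_width: 0.726
grasp_force: 68.7
```

>>> jog_arm(
  increments=[
    [0, 0, 0.003, 0, 0, 0, -1],
    [0, 0, 0.006, 0, 0, 0, -1],
    [0, 0, 0.008, 0, 0, 0, -1],
    [0, 0, 0.008, 0, 0, 0, -1],
  ],
)

```text
clock: 13.63
position: [0.66, 0.2553, 0.2101]
ee_rot: [0.045, 0.999, -0.0, -0.0]
ft_force: [1.0, 0.1, -6.5]
grip_width: 0.727
grasp_force: 68.7
```

>>> jog_arm(
  increments=[
    [0, 0, 0.002, 0, 0, 0, -1],
    [0, 0, 0.003, 0, 0, 0, -1],
    [0, 0, 0.003, 0, 0, 0, -1],
  ],
)

```text
clock: 13.88
position: [0.6603, 0.2556, 0.2081]
ee_rot: [0.045, 0.999, 0.0, 0.001]
ft_force: [-0.2, -0.2, -2.4]
grip_width: 0.727
grasp_force: 69.0
```

>>> jog_arm(
  increments=[
    [0, 0, 0.001, 0, 0, 0, -1],
    [0, 0, 0.002, 0, 0, 0, -1],
    [0, 0, 0.002, 0, 0, 0, -1],
  ],
)

```text
clock: 14.13
position: [0.6604, 0.2557, 0.2076]
ee_rot: [0.046, 0.999, 0.0, 0.001]
ft_force: [-4.0, -1.9, 8.2]
grip_width: 0.726
grasp_force: 70.1
```

The hook is carrying the weight. I'll release gently and rise.

>>> jog_arm(
  increments=[
    [0, 0, -0.001, 0, 0, 0, 0.4],
    [0, 0, -0.002, 0, 0, 0, 0.55],
    [0, 0, -0.002, 0, 0, 0, 0.8],
    [0, 0, -0.002, 0, 0, 0, 1],
    [0, 0, -0.002, 0, 0, 0, 1],
  ],
)

```text
clock: 14.55
position: [0.6601, 0.2555, 0.2073]
ee_rot: [0.045, 0.999, 0.0, 0.0]
ft_force: [-0.7, 0.1, 0.1]
grip_width: 1.001
grasp_force: 0.0
```

>>> jog_arm(
  increments=[
    [0, 0, 0, 0, 0, 0, 1],
    [0, 0, -0.01, 0, 0, 0, 1],
    [0, 0, -0.03, 0, 0, 0, 1],
    [0, 0, -0.06, 0, 0, 0, 1],
    [0, 0, -0.09, 0, 0, 0, 1],
  ],
)

```text
clock: 14.97
position: [0.6597, 0.2551, 0.2985]
ee_rot: [0.045, 0.999, -0.0, -0.0]
ft_force: [0.7, 0.6, 1.5]
grip_width: 1.002
grasp_force: 0.0
```

```bash
python3 go.py .40 .265 .3 3.065
python3 - <<'E'
from h import *
for n in('scene','side'):
  w=cam(n);X=cloud(w).reshape(-1,3);X=X[np.isfinite(X).all(1)]
  T=X[(X[:,0]>.4)&(X[:,0]<.48)&(abs(X[:,1]-.27)<.11)&(X[:,2]>.015)&(X[:,2]<.085)]
  H=T[T[:,0]<.466];D=T[T[:,0]>.474]
  print('handle',H.min(0),H.max(0),H.mean(0),'front',D.min(0),D.max(0),D.mean(0))
  T=X[(X[:,0]>.6)&(X[:,0]<.72)&(abs(X[:,1]-.25)<.15)&(X[:,2]>.08)&(X[:,2]<.15)]
  print('basket',T.min(0),T.max(0))
a=dict(np.load('side.npz'));save(cv2.resize(a['color'][130:280,110:310],(800,600)),'s4.png')
E
```

```text
[0.6597 0.2551 0.2985] [ 0.07  0.65 -0.89  1.1   0.49  1.6   0.79] [0.7 0.6 1.5] shift [ 0.2595 -0.0137 -0.0012] turn [-0.    -0.001 -0.014]
handle [0.44912919 0.20932089 0.03625354] [0.46531961 0.3280193  0.0453176 ] [0.45824226 0.26389091 0.04139917] front [0.47498395 0.21750094 0.03822637] [0.47979437 0.31461095 0.0430258 ] [0.47758426 0.27288838 0.04099111]
basket [0.61227659 0.14188863 0.08241473] [0.71064257 0.31592472 0.14870351]
handle [0.44775325 0.21387921 0.03410147] [0.46568649 0.33437484 0.05040631] [0.45553546 0.2729956  0.0436664 ] front [0.47537184 0.22013751 0.03725131] [0.47794208 0.32195161 0.047246  ] [0.47677771 0.25518209 0.04245031]
basket [0.611216   0.14458501 0.08346824] [0.71019734 0.31695521 0.14908367]
```

View pics/s4.png

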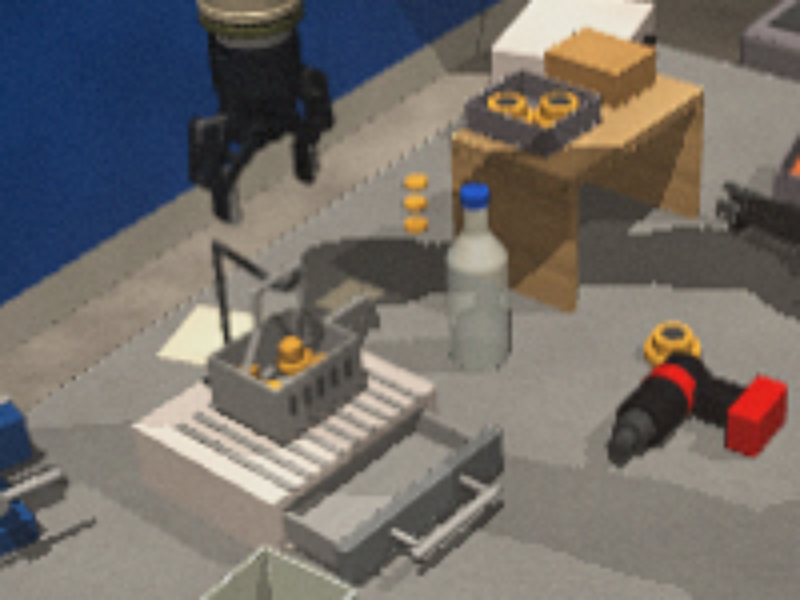

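The basket hangs freely on the hook at crop (290,375), and the drawer is still open with its handle at (450,520). Next I'll go in front of the handle with the fingers shut.

>>> jog_arm(
  increments=[
    [0.02, 0, 0, 0, 0, 0, 1],
    [0.05, 0, 0, 0, 0, 0, 0.5],
    [0.08, -0.001, 0, 0, 0, 0, 0],
    [0.11, -0.002, 0, 0, 0, 0, -0.5],
    [0.14, -0.002, 0, 0, 0, 0, -1],
  ],
)

```text
clock: 15.48
position: [0.5189, 0.2661, 0.2974]
ee_rot: [0.046, 0.999, -0.0, 0.0]
ft_force: [-0.1, 0.6, 0.6]
grip_width: 0.455
grasp_force: 0.0
```

>>> jog_arm(
  increments=[
    [0.03, 0, 0, 0, 0, 0, -1],
    [0.06, 0, 0, 0, 0, 0, -1],
    [0.09, -0.001, 0, 0, 0, 0, -1],
    [0.12, -0.002, 0, 0, 0, 0, -1],
    [0.12, -0.002, 0, 0, 0, 0, -1],
  ],
)

```text
clock: 15.9
position: [0.3956, 0.2772, 0.298]
ee_rot: [0.043, 0.999, -0.001, 0.001]
ft_force: [0.4, 1.0, -0.1]
grip_width: -0.002
grasp_force: 0.0
```

>>> jog_arm(
  increments=[
    [0, 0, 0.03, 0, 0, 0, -1],
    [0, 0, 0.06, 0, 0, 0, -1],
    [0, 0, 0.09, 0, 0, 0, -1],
    [0, 0, 0.12, 0, 0, 0, -1],
    [0, 0, 0.15, 0, 0, 0, -1],
  ],
)

```text
clock: 16.32
position: [0.4007, 0.2751, 0.1465]
ee_rot: [0.045, 0.999, -0.0, 0.001]
ft_force: [0.5, -0.1, -0.3]
grip_width: 0.0
grasp_force: 0.0
```

```bash
python3 go.py .405 .275 .045 3.065
```

```text
[0.4007 0.2751 0.1465] [ 0.27  0.28 -1.07  1.91  0.27  1.11  0.57] [ 0.5 -0.1 -0.3] shift [-0.0041  0.0003  0.1015] turn [ 0.     0.001 -0.014]
```

>>> jog_arm(
  increments=[
    [0, 0, 0.03, 0, 0, 0, -1],
    [0, 0, 0.06, 0, 0, 0, -1],
    [0, 0, 0.085, 0, 0, 0, -1],
    [0, 0, 0.1, 0, 0, 0, -1],
    [0, 0, 0.1, 0, 0, 0, -1],
  ],
)

```text
clock: 16.73
position: [0.3992, 0.2741, 0.0448]
ee_rot: [0.045, 0.999, -0.001, -0.002]
ft_force: [-0.1, -0.7, -0.0]
grip_width: -0.001
grasp_force: 0.0
```

>>> jog_arm(
  increments=[
    [-0.012, 0, 0, 0, 0, 0, -1],
    [-0.024, 0, 0, 0, 0, 0, -1],
    [-0.036, 0, 0, 0, 0, 0, -1],
    [-0.048, 0, 0, 0, 0, 0, -1],
    [-0.06, 0, 0, 0, 0, 0, -1],
  ],
)

```text
clock: 17.15
position: [0.4625, 0.2695, 0.0481]
ee_rot: [0.046, 0.999, 0.0, 0.001]
ft_force: [-2.0, 1.4, 0.9]
grip_width: -0.003
grasp_force: 0.8
```

>>> jog_arm(
  increments=[
    [-0.01, 0, 0, 0, 0, 0, -1],
    [-0.02, 0, 0, 0, 0, 0, -1],
    [-0.026, 0, 0, 0, 0, 0, -1],
    [-0.03, 0, 0, 0, 0, 0, -1],
    [-0.03, 0, 0, 0, 0, 0, -1],
  ],
)

```text
clock: 17.57
position: [0.4911, 0.2666, 0.0472]
ee_rot: [0.046, 0.999, -0.0, 0.0]
ft_force: [0.7, 1.1, 0.5]
grip_width: -0.003
grasp_force: 0.0
```

```bash
python3 go.py .51 .267 .045 3.065
python3 - <<'E'
from h import *
for n in('scene','side'):
  w=cam(n);X=cloud(w).reshape(-1,3);X=X[np.isfinite(X).all(1)]
  for y0 in(.18,.34):
    T=X[(X[:,0]>.44)&(X[:,0]<.58)&(abs(X[:,1]-y0)<.01)&(X[:,2]>.02)&(X[:,2]<.075)]
    print(n,y0,len(T),T.min(0).round(3) if len(T) else 0,np.percentile(T[:,0],[5,25,50,75]).round(3) if len(T) else 0)
E
```

```text
[0.4911 0.2666 0.0472] [ 0.14  0.57 -0.88  1.81  0.52  1.01  0.53] [0.7 1.1 0.5] shift [-0.0188  0.0022  0.0022] turn [-0.     0.    -0.015]
scene 0.18 45 [0.537 0.17  0.035] [0.541 0.548 0.553 0.57 ]
scene 0.34 28 [0.55  0.331 0.045] [0.553 0.557 0.563 0.566]
side 0.18 0 0 0
side 0.34 50 [0.545 0.33  0.022] [0.546 0.549 0.552 0.56 ]
```

>>> jog_arm(
  increments=[
    [-0.003, 0, 0, 0, 0, 0, -1],
    [-0.006, 0, 0, 0, 0, 0, -1],
    [-0.008, 0, 0, 0, 0, 0, -1],
    [-0.008, 0, 0, 0, 0, 0, -1],
  ],
)

```text
clock: 18.0
position: [0.4987, 0.266, 0.0473]
ee_rot: [0.045, 0.999, 0.0, 0.0]
ft_force: [-0.7, 0.6, 0.2]
grip_width: 0.001
grasp_force: 0.0
```

>>> jog_arm(
  increments=[
    [-0.002, 0, 0, 0, 0, 0, -1],
    [-0.004, 0, 0, 0, 0, 0, -1],
    [-0.004, 0, 0, 0, 0, 0, -1],
  ],
)

```text
clock: 18.25
position: [0.5027, 0.2656, 0.0473]
ee_rot: [0.046, 0.999, -0.0, 0.0]
ft_force: [0.8, 0.4, -0.2]
grip_width: 0.0
grasp_force: 0.1
```

>>> jog_arm(
  increments=[
    [-0.002, 0, 0, 0, 0, 0, -1],
    [-0.004, 0, 0, 0, 0, 0, -1],
    [-0.004, 0, 0, 0, 0, 0, -1],
  ],
)

```text
clock: 18.5
position: [0.5067, 0.2652, 0.0473]
ee_rot: [0.046, 0.999, 0.0, 0.0]
ft_force: [0.5, -0.3, 0.1]
grip_width: 0.001
grasp_force: 0.0
```

>>> jog_arm(
  increments=[
    [-0.002, 0, 0, 0, 0, 0, -1],
    [-0.004, 0, 0, 0, 0, 0, -1],
    [-0.004, 0, 0, 0, 0, 0, -1],
  ],
)

```text
clock: 18.75
position: [0.5083, 0.2653, 0.047]
ee_rot: [0.045, 0.999, -0.001, -0.002]
ft_force: [-9.4, -1.3, 5.3]
grip_width: 0.004
grasp_force: 4.7
```

Run:
```python
from h import *
for n in('scene','side'):
  w=cam(n);X=cloud(w).reshape(-1,3);X=X[np.isfinite(X).all(1)]
  for y0 in(.18,.34):
    T=X[(X[:,0]>.44)&(X[:,0]<.59)&(abs(X[:,1]-y0)<.01)&(X[:,2]>.02)&(X[:,2]<.075)]
    print(n,y0,len(T),T.min(0).round(3) if len(T) else 0,np.percentile(T[:,0],[5,25,50,75]).round(3) if len(T) else 0)
a=dict(np.load('scene.npz'));print(get_obs()['ft_force'])
```

```text
scene 0.18 35 [0.556 0.17  0.055] [0.558 0.569 0.576 0.583]
scene 0.34 20 [0.568 0.331 0.052] [0.569 0.571 0.582 0.587]
side 0.18 0 0 0
side 0.34 66 [0.561 0.33  0.021] [0.562 0.565 0.569 0.579]
[-9.57863872 -1.18169116  5.33431206]
```

>>> jog_arm(
  increments=[
    [-0.002, 0, 0, 0, 0, 0, -1],
    [-0.004, 0, 0, 0, 0, 0, -1],
    [-0.004, 0, 0, 0, 0, 0, -1],
  ],
)

```text
clock: 19.1
position: [0.5087, 0.2656, 0.0465]
ee_rot: [0.044, 0.999, -0.001, -0.005]
ft_force: [-24.0, -2.8, 14.0]
grip_width: 0.001
grasp_force: 12.1
```

>>> jog_arm(
  increments=[
    [0.01, 0, 0, 0, 0, 0, -1],
    [0.025, 0, 0, 0, 0, 0, -1],
    [0.04, 0, 0, 0, 0, 0, -1],
    [0.06, 0, -0.01, 0, 0, 0, -1],
    [0.08, 0, -0.03, 0, 0, 0, -1],
  ],
)

```text
clock: 19.52
position: [0.4331, 0.271, 0.0759]
ee_rot: [0.046, 0.999, -0.001, -0.001]
ft_force: [-0.0, -0.1, 1.4]
grip_width: -0.006
grasp_force: 0.0
```

>>> jog_arm(
  increments=[
    [0, 0, -0.03, 0, 0, 0, -1],
    [0, 0, -0.06, 0, 0, 0, -1],
    [0, 0, -0.1, 0, 0, 0, -1],
    [0, 0, -0.14, 0, 0, 0, -1],
    [0, 0, -0.14, 0, 0, 0, -1],
  ],
)

```text
clock: 19.93
position: [0.4369, 0.2742, 0.2245]
ee_rot: [0.045, 0.999, 0.002, 0.005]
ft_force: [0.9, 1.6, -0.6]
grip_width: -0.002
grasp_force: 0.0
```

Run:
```python
from h import *
for n in('scene','side'):
  w=cam(n);X=cloud(w).reshape(-1,3);X=X[np.isfinite(X).all(1)]
  T=X[(X[:,0]>.45)&(X[:,0]<.535)&(abs(X[:,1]-.265)<.07)&(X[:,2]>.03)&(X[:,2]<.055)]
  print('handle',len(T),T.min(0).round(3),T.mean(0).round(3),T.max(0).round(3))
  T=X[(X[:,0]>.53)&(X[:,0]<.6)&(abs(X[:,1]-.34)<.02)&(X[:,2]>.02)&(X[:,2]<.05)]
  print('front',T.min(0).round(3),np.median(T,0).round(3))
  T=X[(X[:,0]>.6)&(X[:,0]<.72)&(abs(X[:,1]-.25)<.15)&(X[:,2]>.078)&(X[:,2]<.15)]
  print('basket',T.min(0).round(3),T.max(0).round(3))
  T=X[(X[:,0]>.6)&(X[:,0]<.72)&(abs(X[:,1]-.25)<.05)&(X[:,2]>.19)&(X[:,2]<.25)]
  print('bar',T.min(0).round(3),T.max(0).round(3))
a=dict(np.load('side.npz'));save(cv2.resize(a['color'][130:280,110:310],(800,600)),'s5.png')
```

```text
handle 87 [0.518 0.206 0.032] [0.526 0.258 0.041] [0.535 0.323 0.047]
front [0.532 0.32  0.04 ] [0.532 0.321 0.042]
basket [0.612 0.143 0.082] [0.712 0.314 0.149]
bar [0.628 0.222 0.191] [0.719 0.287 0.236]
handle 91 [0.513 0.21  0.036] [0.524 0.268 0.043] [0.535 0.327 0.051]
front [0.53  0.321 0.021] [0.565 0.342 0.038]
basket [0.602 0.144 0.078] [0.715 0.359 0.15 ]
bar [0.625 0.219 0.192] [0.718 0.289 0.24 ]
```

View pics/s5.png

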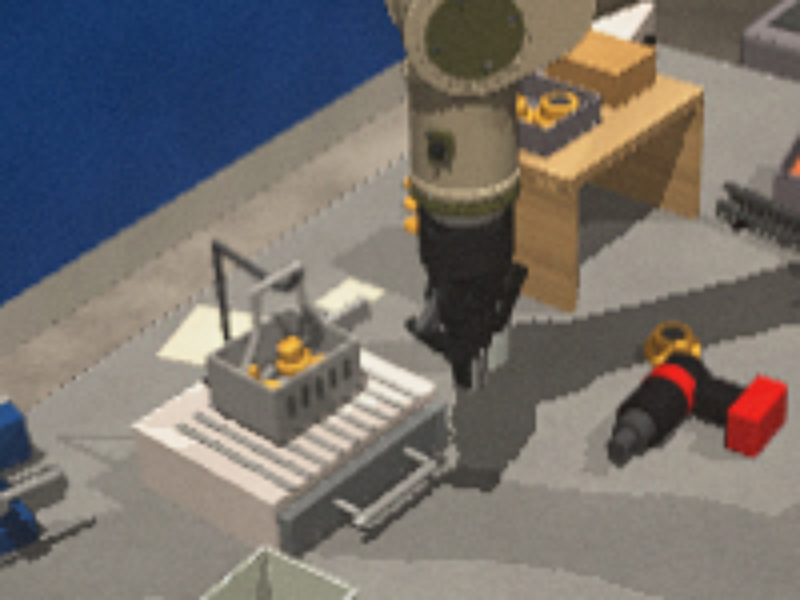

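The basket hangs on the hook and the drawer is flush: its handle is at the home position (x≈0.524), and it hit a hard stop at 24 N. The arm is clear, so I'm handing in.

```bash
python3 -c "
from workcell import workorder
print(workorder.hand_in())"
```

```text
the job is handed in; nothing more can be done
None
```

The job is handed in, with no verdict returned: the basket was set down clear of the riser and released, then hung on the hook, and the drip drawer was pushed to its stop, nothing else seen to move (about 20 s of 72 s); I viewed 11 pictures, one over the limit of 10.

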